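# Set up the swaging press with the sleeve that matches the sample

## Robot

A 6-joint arm with a two-finger parallel gripper is mounted at the origin on the work surface. World frame = base frame: x ahead of the robot, y to its left, z up, the work surface at z = 0. Lengths are in mm, angles in degrees, forces in N, time in s.
With the tool pointing down it reaches from about 300 to 825 mm from the base axis. Payload 5.4 kg.
Tool frame: the origin (TCP) lies on the centre line of the jaws, within the pads' length; the fingertips stand 11 mm ahead of it and the grasp point (between the pads) lies 8 mm behind it (ctrl.tcp_to_tips is the distance from the TCP to the fingertips, in mm); z points along the fingers, y is the line along which they close (so a half turn about z gives the same grasp; the last joint's range is limited). The gripper opens to 92 mm and grips with 3 to 60 N. Pads are 20 mm wide; open, the fingers measure 128 mm over their backs; the gripper's body (75 mm by 189 mm) begins 69 mm behind the grasp point.
Start: joints at [-81.48, 9.076, 91.501, -0, 79.423, -12.038], TCP at [201.888, -538.375, 225.601] pointing down, gripper open.
Joint ranges: [-166.64, 166.64], [-54.1, 131.32], [10.49, 154.53], [-73.88, 253.88], [9.74, 151.15], [-171.62, 171.62]. Speed limits (degrees/s): [147.25, 147.25, 180, 180, 180, 180].

## Interface

Orientations are given as a 3x3 rotation matrix whose columns are the frame's x, y, z axes.
In Python, from rig import status, viewer, sign_off, ctrl gives the robot as it stands. The module is installed in compiled form; this text tells all that it offers.
- The arm moves only by the tool arm_command, never from a script. Its argument "motion" is a list that holds one entry, the list of rows, each a list of 5 numbers: the shift along the tool's x, y, z in m, then the turn about the tool's z in degrees, then the closure, from -1 (fully open) to 1 (shut). In form: [[[tx, ty, tz, twist, hand], ...]]. A call has 1 to 5 rows; each row shifts and turns the commanded pose from where the row before left it, along the tool's axes as they then stand; what a row does not reach is not made up. A row lasts 1/10 s, in which the tool goes at most 50 mm and 8.59 degrees, less where a joint would pass 70% of its speed; a pose out of reach is approached as far as the arm can. A call is refused whole if a number of a shift passes 0.05 or a number of a turn 8.59, either way. A call with a gripper value outside its range is refused whole. The fingers move at their own pace and stop on an object; "force" is the grip in N (left out, the last holds). Time passes only in rows, so rows that do not move let the fingers close. It gives the time, the measured TCP pose, the force, the opening and the grip force at its end, in the units of the state.
- status.sense(): the state, without advancing time (a new reading comes with each control period).
- viewer.read_camera(name): name is "scene" or "top"; returns a dict with "color" (480x640x3 uint8, red, green, blue), "camera_matrix" (3x3 intrinsics, pixels), "extrinsics" (4x4, takes a point from world to camera coordinates). Camera axes: x right, y up, looking along -z (the intrinsics and any distortion apply to the point x, -y, -z); pixel columns grow to the right and rows downward; lengths in mm; the calibration is good to about 2 mm. A picture is of the moment at which its call begins. There is no depth.
- sign_off(): hands the job in; it is judged then, once.
The state is a dict: "clock": time; "joint_positions": joint angles; "qd": joint speeds; "joint_efforts": joint torques, N m; "ee_pos": TCP position; "ee_rot": TCP orientation; "wrist_force": force on the tool from outside, world axes, zero at the start; "wrist_torque": the same for the moment, N m; "gripper_width": finger opening in mm; "grip_force": force on a finger pad.
Only numpy, scipy, OpenCV 4.12 (cv2) and the standard library are available. Lean on these libraries where they do the work, as an engineer would, in place of code of your own. Each camera call takes 0.05 s, during which the arm holds its last target. There are 200 camera calls.

## Task

Get the swaging press ready for the job: move the spanner off the press saddle and lay it flat in the tool tray, and pull up to its stop the one sprung gate of the feed rack that holds back the sleeve of the same size as the sample standing on the round job plate, so that this sleeve rolls down and the gate springs shut again. Then lay that sleeve along the groove of the press saddle, at the middle of its length. Leave the other two sleeves behind their gates, and the samples, the spray can and the mallet where they are.

Things in the scene. Friction and masses are not known exactly. Their poses are not given: they have to be found in the camera images.
- rack: Blue feed rack, fixed, 236 x 354 mm. Origin: on the bench under its centre; x up the slope, away from the robot; y across the lanes. The dark deck falls 6 degrees towards -x, its surface at z = 25 + 0.105(x+100) mm. Three lanes, 110 mm wide, centred at y = -116, 0, 116 (right, mid, left); walls 58 mm high, 102 beside the gates; gates at x = 58; back wall at x = 128, 82 mm high.
- press: Blue swaging press, fixed. Origin: on the bench under the middle of the die saddle; y along its groove towards the press head. Die block 110 x 110 mm, top 55 mm above the bench, with a V groove along y (120 degrees, 28 mm wide, 8 deep). Base plate 120 mm wide, 30 high, from y = -75 to 255. Head from y = 102 to 248, 150 mm high (gauge to 230), ram nose from y = 90.
- saddle (a point): Middle of the bottom of the V groove, 47 mm above the bench, axes as the press: y along the groove. A sleeve lying in the groove has its centre 1.155 x its radius above this point.
- spanner: Loose steel spanner, 170 mm long, 10 mm thick, lying flat across the press saddle at the start. Origin: centre of its underside; x along its length; handle 18 mm wide (between x = -50 and 50), two round heads of 38 mm diameter.
- tool_tray: Grey open tool tray, fixed, 125 x 215 x 28 mm, walls and floor 5 mm. Origin: centre of its underside, on the bench; y along its long side.
- job_plate: Round dark steel plate, fixed, diameter 90 mm, 5 mm thick, behind the press: the sample of the job stands on it. Origin: centre of its underside.
- spares: Grey open tray, fixed, 90 x 200 x 30 mm, behind the rack, holding the two samples not wanted. Origin: centre of its underside.
- spray_can: Bystander: upright aerosol can, diameter 58, height 170 mm. Origin: centre of its underside.
- mallet: Bystander: lying rubber mallet; origin on the bench below the handle, x along the handle towards the head; handle 26 mm thick from x = -150 to 80, head 60 x 100 x 64 mm centred at x = 100.
- sleeve_short: Loose aluminium sleeve, the short one, diameter 32, length 66 mm, lying behind the gate of one of the rack's lanes (which one varies), at rack x of about 75 to 86 mm. Origin: its centre; y along its axis (it turns about y as it rolls).
- sample_short: Loose aluminium sample sleeve, the short one, diameter 32, length 66 mm, standing on end either on the job plate or in the spares tray. Origin: centre of its underside.
- sleeve_medium: Loose aluminium sleeve, the medium one, diameter 40, length 84 mm, lying behind the gate of one of the rack's lanes (which one varies), at rack x of about 75 to 86 mm. Origin: its centre; y along its axis (it turns about y as it rolls).
- sample_medium: Loose aluminium sample sleeve, the medium one, diameter 40, length 84 mm, standing on end either on the job plate or in the spares tray. Origin: centre of its underside.
- sleeve_long: Loose aluminium sleeve, the long one, diameter 48, length 102 mm, lying behind the gate of one of the rack's lanes (which one varies), at rack x of about 75 to 86 mm. Origin: its centre; y along its axis (it turns about y as it rolls).
- sample_long: Loose aluminium sample sleeve, the long one, diameter 48, length 102 mm, standing on end either on the job plate or in the spares tray. Origin: centre of its underside.
- stop_right (a point): Foot of the right lane: inner face of the stop lip at the lane's centre, at deck level (z 25 mm), axes as the rack. A sleeve let out rolls down and rests against the lip, its centre at x = its radius. The lip's top is 25 mm above this point; a notch 36 mm wide, centred here, leaves room for a finger.
- gate_right (a joint): Lift of the right lane's gate: 0 down (closed), 0.060 m pulled up to its stop. A spring pulls it down, 4 N closed to 10 N at the stop.
- gate_right_knob (a point): Centre of the black grip bar on the right lane's gate: 50 mm along the rack's y, 14 x 14 mm thick; about 130 mm above the bench when closed.
- stop_mid (a point): Foot of the mid lane: inner face of the stop lip at the lane's centre, at deck level (z 25 mm), axes as the rack. A sleeve let out rolls down and rests against the lip, its centre at x = its radius. The lip's top is 25 mm above this point; a notch 36 mm wide, centred here, leaves room for a finger.
- gate_mid (a joint): Lift of the mid lane's gate: 0 down (closed), 0.060 m pulled up to its stop. A spring pulls it down, 4 N closed to 10 N at the stop.
- gate_mid_knob (a point): Centre of the black grip bar on the mid lane's gate: 50 mm along the rack's y, 14 x 14 mm thick; about 130 mm above the bench when closed.
- stop_left (a point): Foot of the left lane: inner face of the stop lip at the lane's centre, at deck level (z 25 mm), axes as the rack. A sleeve let out rolls down and rests against the lip, its centre at x = its radius. The lip's top is 25 mm above this point; a notch 36 mm wide, centred here, leaves room for a finger.
- gate_left (a joint): Lift of the left lane's gate: 0 down (closed), 0.060 m pulled up to its stop. A spring pulls it down, 4 N closed to 10 N at the stop.
- gate_left_knob (a point): Centre of the black grip bar on the left lane's gate: 50 mm along the rack's y, 14 x 14 mm thick; about 130 mm above the bench when closed.
Mind the look-alikes: they are no part of the job. Leave any blue, green or yellow look-alike of the sleeve_medium alone.

How it is judged:
By the outcome, as a careful person would: the job done as asked, in the order asked, and still so for the second after the job is handed in, with the robot touching nothing.
It also fails if it takes over 72 s, if anything falls off the work surface, if the arm or the gripper's body presses on something with over 40 N, if the wrist force passes 120 N, or if a joint passes its speed limit or range.

## Working session

There is one attempt and no reset: what is moved stays moved. The work goes in short steps, Python scripts to look and compute and a tool call to move; the robot and the scene stay as the last step left them, time stands still between calls to the robot, and variables do not carry over. Pictures are saved under pics/ and viewed, at most 10 in all, crops included, and the job is handed in when it is done.

Besides the shell and the picture viewer there is one more tool, called after "Request:" by a JSON object that holds its "fn" and its "kwargs", one argument or row to a line. arm_command: Moves the arm, as the interface text tells. Its arguments: {"type":"object","properties":{"motion":{"type":"array","items":{"type":"array","items":{"type":"array","items":{"type":"number"}}}},"force":{"type":"number"}},"required":["motion"]}

```bash
mkdir -p pics; cat > h.py <<'E'
import numpy as np, cv2
from rig import status, viewer, sign_off, ctrl
def cam(n):
    c=viewer.read_camera(n); return c['color'],np.array(c['camera_matrix']),np.array(c['extrinsics'])
def save(n,name): 
    c=cam(n); cv2.imwrite(f'pics/{name}.png',c[0][:,:,::-1]); np.savez(f'pics/{name}.npz',K=c[1],E=c[2]); return c
def load(name):
    d=np.load(f'pics/{name}.npz'); return cv2.imread(f'pics/{name}.png'),d['K'],d['E']
def ray(K,E,uv):
    p=np.linalg.solve(K,[uv[0],uv[1],1]); d=E[:3,:3].T@np.array([p[0],-p[1],-p[2]]); o=-E[:3,:3].T@E[:3,3]; return o,d/np.linalg.norm(d)
def plane(K,E,uv,z):
    o,d=ray(K,E,uv); return o+d*(z-o[2])/d[2]
def tri(c1,uv1,c2,uv2):
    o1,d1=ray(*c1,uv1);o2,d2=ray(*c2,uv2)
    s=np.linalg.lstsq(np.c_[d1,-d2],o2-o1,rcond=None)[0]; a=o1+d1*s[0];b=o2+d2*s[1]; return (a+b)/2,np.linalg.norm(a-b)
def proj(K,E,P):
    q=E[:3,:3]@np.asarray(P,float)+E[:3,3]; p=K@np.array([q[0],-q[1],-q[2]]); return p[:2]/p[2]
E
python3 - <<'E'
from h import *
np.set_printoptions(suppress=True,precision=2)
for n in('scene','top'):
    c=save(n,n+'0'); print(n,c[1],c[2], 'pos',-c[2][:3,:3].T@c[2][:3,3])
s=status.sense(); print(s); print(ctrl.tcp_to_tips)
E
```

```text
scene [[436.92   0.   319.92]
 [  0.   436.92 235.38]
 [  0.     0.     1.  ]] [[    0.4      0.92     0.01  -143.11]
 [   -0.71     0.31     0.63   357.87]
 [    0.57    -0.26     0.78 -1373.73]
 [    0.       0.       0.       1.  ]] pos [1100.78 -336.72  842.97]
top [[446.65   0.   318.69]
 [  0.   446.65 251.31]
 [  0.     0.     1.  ]] [[    0.      -1.       0.    -115.08]
 [    0.99     0.       0.11  -534.62]
 [   -0.11     0.       0.99 -1264.  ]
 [    0.       0.       0.       1.  ]] pos [ 393.48 -108.8  1315.33]
{'clock': 0.1, 'joint_positions': array([-81.48,   9.11,  91.56,   0.  ,  79.42, -12.04]), 'qd': array([-0.02, -0.07, -0.08,  0.1 , -0.03, -0.06]), 'joint_efforts': array([ -0.  , -38.65, -32.3 ,   0.07,   0.03,  -0.  ]), 'ee_pos': array([ 201.8 , -537.84,  224.72]), 'ee_rot': array([[ 0.94,  0.35, -0.  ],
       [ 0.35, -0.94,  0.  ],
       [ 0.  , -0.  , -1.  ]]), 'wrist_force': array([-0.13, -0.66, -0.29]), 'wrist_torque': array([-0.01,  0.  ,  0.01]), 'grip_force': 0.0, 'gripper_width': 91.7636719659747}
11.0
```

View pics/scene0.png

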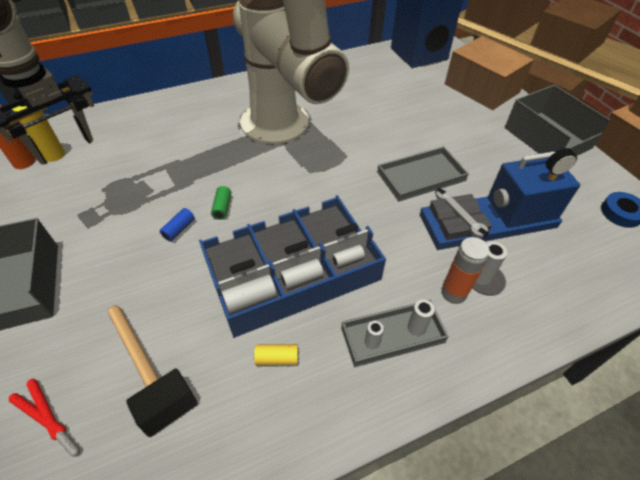

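View pics/top0.png

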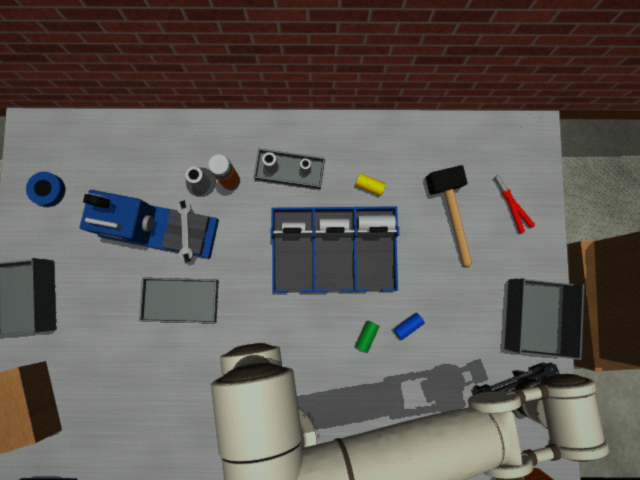

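The scene picture shows the rack with long, medium and short sleeves in the right, mid and left lanes (248,293), (302,273) and (348,255). The spanner lies on the saddle at (460,213). The job plate sample is at (495,257), partly behind the spray can (465,270), and the spares are at (375,333) and (423,315). The look-alikes, blue (178,224), green (221,202) and yellow (276,354), lie loose on the bench. I'll take close crops to settle which sample it is.

```bash
python3 - <<'E'
from h import *
a,b=load('scene0')[0],load('top0')[0]
f=lambda im,x,y,w,h,s: cv2.resize(im[y:y+h,x:x+w],None,fx=s,fy=s,interpolation=cv2.INTER_CUBIC)
A=f(a,340,225,180,140,4); B=f(b,75,140,250,190,3)
cv2.imwrite('pics/cA.png',A); cv2.imwrite('pics/cB.png',B)
cv2.imwrite('pics/cC.png',f(a,370,140,220,150,3))
cv2.imwrite('pics/cD.png',f(b,260,195,150,110,5))
E
```

```text
(no output)
```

View pics/cA.png

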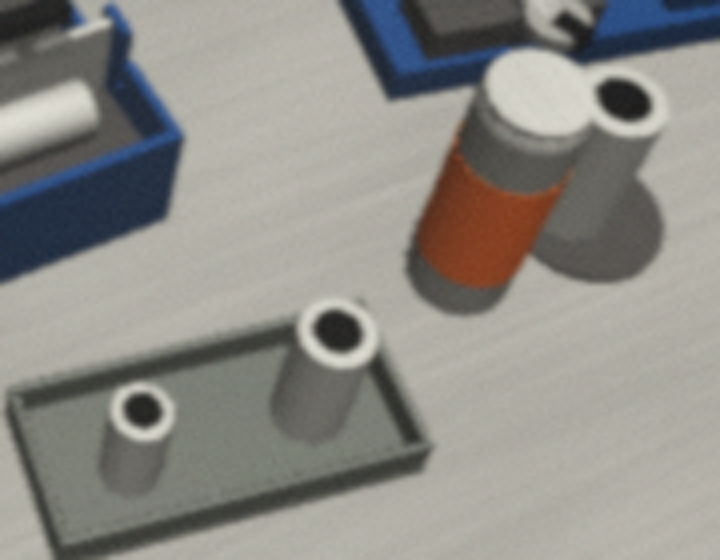

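View pics/cB.png

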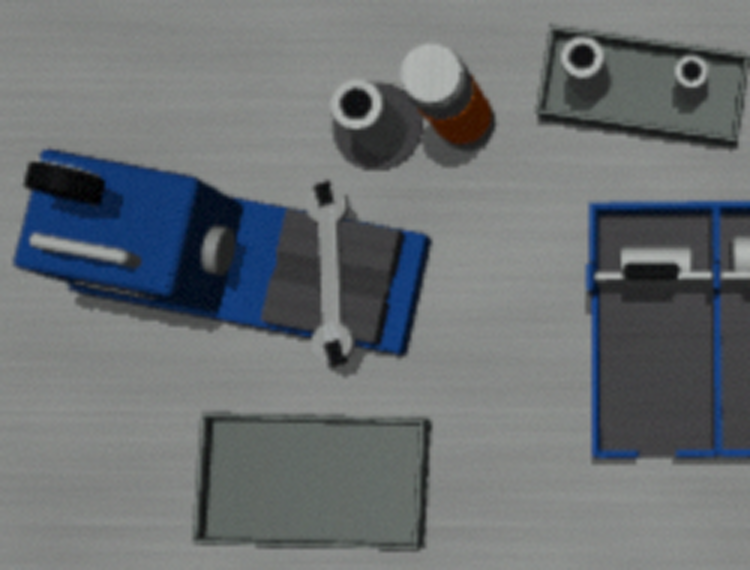

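View pics/cD.png

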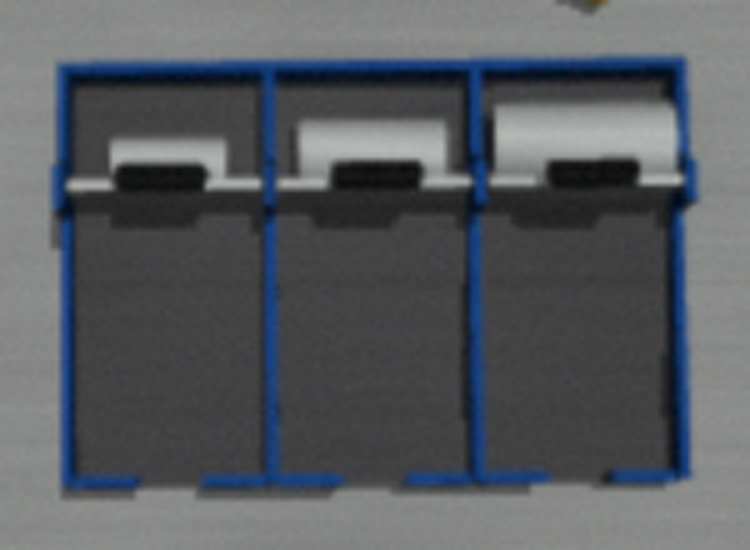

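View pics/cC.png

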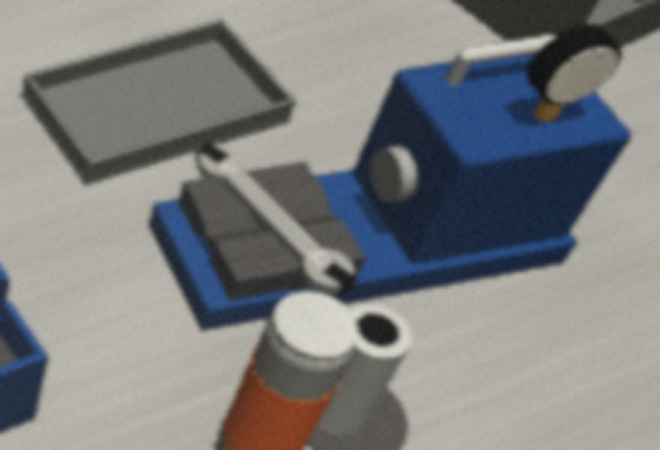

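```bash
python3 - <<'E'
from h import *
np.set_printoptions(suppress=True,precision=1)
a,K1,E1=load('scene0'); b,K2,E2=load('top0')
for n,t,s in [('job',(194,174.7),(496.3,250)),('spareL',(269,159),(424.5,307.8)),('spareS',(305.3,163.6),(375.7,327.6))]: print(n,*tri((K2,E2),t,(K1,E1),s))
# rim diameters in top image by bright mask
for n,(u,v) in dict(job=(194,175),spL=(269,159),spS=(305,164)).items():
    r=b[v-14:v+15,u-14:u+15].astype(int).min(2); m=(r>165).astype(np.uint8)
    k,l,st,ct=cv2.connectedComponentsWithStats(m); i=1+np.argmax(st[1:,4]); c=np.argwhere(l==i)[:,::-1].astype(np.float32); (x,y),R=cv2.minEnclosingCircle(c); print(n,x+u-14,y+v-14,2*R+1,st[i])
# knobs
for nm,im,box in (('top',b,(270,220,400,245)),('scene',a,(225,215,365,285))):
    x0,y0,x1,y1=box; m=(im[y0:y1,x0:x1].max(2)<(34 if nm=='top' else 40)).astype(np.uint8)
    k,l,st,ct=cv2.connectedComponentsWithStats(m)
    print(nm,[(ct[i]+[x0,y0],st[i]) for i in range(1,k) if st[i,4]>25])
E
```

```text
job [740.4 236.1 106.5] 5.240712768298146
spareL [791.6  30.4  87.9] 3.66208326672636
spareS [784.1 -72.   70.2] 3.3707757952789685
job 195.0 175.0 14.416607856750488 [12  8 10 13 22]
spL 269.0 163.0 7.000199794769287 [11 18  7  2  8]
spS 301.0 163.5 2.000200033187866 [10 13  1  2  2]
top [(array([377.9, 229.8]), array([100,   7,  17,   6,  83], dtype=int32)), (array([291.6, 230.8]), array([14,  9, 17,  5, 75], dtype=int32)), (array([334.9, 230. ]), array([57,  8, 17,  5, 82], dtype=int32))]
scene [(array([346.4, 230.1]), array([112,  10,  20,  11,  81], dtype=int32)), (array([296.2, 247.3]), array([ 61,  27,  22,  12, 124], dtype=int32)), (array([242.2, 266.1]), array([  6,  46,  23,  12, 120], dtype=int32))]
```

The crops settle it. The job sample's top is at z 106, so it's 102 tall, the long one. The spares measure 83 and 65, medium and short. The long sleeve lies in the right lane, and the right knob is at top (378,230). In the scene crop the spanner heads are at (440,193) and (480,230). Next I'll measure the grasp places.

```bash
python3 - <<'E'
from h import *
np.set_printoptions(suppress=True,precision=1)
a,K1,E1=load('scene0'); b,K2,E2=load('top0')
B=lambda x,y:((x+.5)/3-.5+75,(y+.5)/3-.5+140)
C=lambda x,y:((x+.5)/3-.5+370,(y+.5)/3-.5+140)
D=lambda x,y:((x+.5)/5-.5+260,(y+.5)/5-.5+195)
T=lambda t,s:tri((K2,E2),t,(K1,E1),s)
for n,t,s in [('kR',(377.9,229.8),(242.2,266.1)),('kM',(334.9,230),(296.2,247.3)),('kL',(291.6,230.8),(346.4,230.1)),
 ('die--',B(380,342),C(182,187)),('die+-',B(263,318),C(308,163)),('die-+',B(403,232),C(232,283)),('die++',B(285,207),C(362,258)),
 ('tr--',B(423,549),C(25,80)),('tr+-',B(194,543),C(220,22)),('tr++',B(205,413),C(293,100)),('tr-+',B(430,420),C(85,165)),
 ('head-',B(333,342),C(213,158)),('head+',B(325,203),C(326,267))]: print(n,*T(t,s))
for n,p,z in [('BL',(60,67),82),('BR',(685,62),82),('FL',(66,482),58),('FR',(690,475),58),('nL',(553,477),50),('nR',(610,477),50)]:
  print(n,plane(K2,E2,D(*p),z))
# spanner handle from top view
hsv=cv2.cvtColor(b,cv2.COLOR_BGR2HSV)
m=(b.min(2)>115); 
for v in range(212,248,4): 
  u=[x for x in range(175,200) if m[v,x]]; print(v,u and (u[0],u[-1]),end=' ')
  if u: print(plane(K2,E2,((u[0]+u[-1])/2,v),65))
# sleeve cylinder pixels check
E
```

```text
kR [ 583.4 -271.   127.5] 1.4941005602419501
kM [ 582.3 -155.2  128.1] 1.7835223583041293
kL [580.  -38.8 125.8] 1.4792085036977265
die-- [525.8 223.1  51.1] 5.0656266737430204
die+- [547.6 332.8  56.1] 4.563783956446779
die-+ [630.6 202.8  53. ] 2.2521503389534514
die++ [652.4 313.   56. ] 2.853945417282367
tr-- [330.6 184.   21.5] 6.250593802453359
tr+- [334.4 398.8  24. ] 0.6344840722847633
tr++ [458.1 392.3  30. ] 1.8027915843556308
tr-+ [452.7 178.1  26.7] 2.980714273635262
head- [521.4 258.   68.3] 4.7674137788168
head+ [654.6 272.3  66.4] 1.8410697482350238
BL [651.   19.9  82. ]
BR [ 655.5 -331.3   82. ]
FL [419.4  15.4  58. ]
FR [ 424.7 -334.8   58. ]
nL [ 423.5 -258.8   50. ]
nR [ 423.6 -291.    50. ]
212 (179, 199) [642. 256.  65.]
216 (181, 186) [630.4 271.2  65. ]
220 (182, 186) [618.9 269.3  65. ]
224 (182, 186) [607.4 268.9  65. ]
228 (182, 186) [595.9 268.5  65. ]
232 (182, 187) [584.5 266.7  65. ]
236 (182, 187) [573.1 266.3  65. ]
240 (182, 187) [561.7 265.8  65. ]
244 (183, 187) [550.3 264.   65. ]
```

Request:
{"fn": "arm_command", "kwargs": {
  "motion": [
    [[0,0,0,7.5,-1],[0,0,0,7.6,-1],[0.0219,-0.0383,0,0,-1],[0.0219,-0.0383,0,0,-1],[0.0219,-0.0383,0,0,-1]]
  ],
  "force": 40
}}

```text
clock: 0.6
ee_pos: [256.6, -416.1, 224.9]
ee_rot: [[0.996, 0.094, -0.0], [0.094, -0.996, 0.001], [-0.0, -0.001, -1.0]]
wrist_force: [0.0, -1.0, -0.1]
gripper_width: 92.0
grip_force: 0.0
```

Request:
{"fn": "arm_command", "kwargs": {
  "motion": [
    [[0.0219,-0.0383,0,0,-1],[0.0219,-0.0383,0,0,-1],[0.0219,-0.0383,0,0,-1],[0.0219,-0.0383,0,0,-1],[0.0219,-0.0383,0,0,-1]]
  ]
}}

```text
clock: 1.1
ee_pos: [347.3, -214.8, 225.3]
ee_rot: [[0.996, 0.095, -0.0], [0.095, -0.996, 0.0], [-0.0, -0.0, -1.0]]
wrist_force: [0.6, -0.3, 0.2]
gripper_width: 92.1
grip_force: 0.0
```

Request:
{"fn": "arm_command", "kwargs": {
  "motion": [
    [[0.0219,-0.0383,0,0,-1],[0.0219,-0.0383,0,0,-1],[0.0219,-0.0383,0,0,-1],[0.0219,-0.0383,0,0,-1],[0.0219,-0.0383,0,0,-1]]
  ]
}}

```text
clock: 1.6
ee_pos: [438.2, -13.7, 225.4]
ee_rot: [[0.995, 0.095, -0.0], [0.095, -0.995, -0.0], [-0.0, 0.0, -1.0]]
wrist_force: [1.3, -0.1, -0.2]
gripper_width: 92.1
grip_force: 0.0
```

Request:
{"fn": "arm_command", "kwargs": {
  "motion": [
    [[0.0219,-0.0383,0,0,-1],[0.0219,-0.0383,0,0,-1],[0.0219,-0.0383,0,0,-1],[0.0219,-0.0383,0,0,-1],[0.0219,-0.0383,0,0,-1]]
  ]
}}

```text
clock: 2.1
ee_pos: [528.9, 187.3, 225.1]
ee_rot: [[0.995, 0.095, -0.001], [0.095, -0.995, -0.0], [-0.001, 0.0, -1.0]]
wrist_force: [0.3, -0.4, 0.1]
gripper_width: 92.0
grip_force: 0.0
```

Request:
{"fn": "arm_command", "kwargs": {
  "motion": [
    [[0.0219,-0.0383,0,0,-1],[0.0219,-0.0383,0,0,-1],[0,0,0,0,-1],[0,0,0,0,-1]]
  ]
}}

```text
clock: 2.5
ee_pos: [564.6, 266.2, 224.5]
ee_rot: [[0.995, 0.097, -0.002], [0.097, -0.995, -0.001], [-0.002, 0.001, -1.0]]
wrist_force: [-0.3, -0.1, -0.3]
gripper_width: 91.8
grip_force: 0.0
```

```bash
cat >> h.py <<'E'
def go(x,y,z,yaw):
    s=status.sense(); R=s['ee_rot']; p=s['ee_pos']; y0=np.degrees(np.arctan2(R[1,0],R[0,0]))
    tw=-((yaw-y0+180)%360-180); a=np.radians(yaw); d=np.array([x,y,z])-p
    print('t %.1f'%s['clock'],'pos',p.round(1),'yaw %.1f'%y0,'F',s['wrist_force'].round(1),'w %.1f g %.1f'%(s['gripper_width'],s['grip_force']),'z',R[:,2].round(3))
    print('twist first %.1f'%tw,'then tool mm',np.round([d[0]*np.cos(a)+d[1]*np.sin(a), d[0]*np.sin(a)-d[1]*np.cos(a), -d[2]],1))
E
python3 -c "
from h import *
go(568,265.5,70,5.3)"
```

```text
t 2.5 pos [564.6 266.2 224.5] yaw 5.5 F [-0.3 -0.1 -0.3] w 91.8 g 0.0 z [-0.002 -0.001 -1.   ]
twist first 0.2 then tool mm [  3.3   1.  154.5]
```

Request:
{"fn": "arm_command", "kwargs": {
  "motion": [
    [[0.003,0.001,0.03,0.2,-1],[0,0,0.04,0,-1],[0,0,0.04,0,-1],[0,0,0.03,0,-1],[0,0,0.014,0,-1]]
  ]
}}

```text
clock: 3.0
ee_pos: [565.6, 263.1, 68.3]
ee_rot: [[0.996, 0.09, -0.006], [0.09, -0.996, -0.002], [-0.006, 0.001, -1.0]]
wrist_force: [-0.2, -0.1, -0.3]
gripper_width: 92.1
grip_force: 0.0
```

Request:
{"fn": "arm_command", "kwargs": {
  "motion": [
    [[0,0,0,0,-1],[0,0,0,0,1],[0,0,0,0,1],[0,0,0,0,1],[0,0,0,0,1]]
  ],
  "force": 40
}}

```text
clock: 3.5
ee_pos: [568.9, 265.3, 72.9]
ee_rot: [[0.996, 0.092, 0.002], [0.092, -0.996, 0.0], [0.002, -0.0, -1.0]]
wrist_force: [-0.6, 0.2, 0.6]
gripper_width: 62.1
grip_force: 0.0
```

Request:
{"fn": "arm_command", "kwargs": {
  "motion": [
    [[0,0,0,0,1],[0,0,0,0,1],[0,0,0,0,1]]
  ]
}}

```text
clock: 3.8
ee_pos: [568.1, 265.1, 71.6]
ee_rot: [[0.996, 0.092, -0.0], [0.092, -0.996, 0.0], [-0.0, -0.0, -1.0]]
wrist_force: [1.0, 0.0, 0.6]
gripper_width: 37.9
grip_force: 0.0
```

Request:
{"fn": "arm_command", "kwargs": {
  "motion": [
    [[0,0,0.0015,0,1],[0,0,0,0,1],[0,0,0,0,1],[0,0,0,0,1],[0,0,0,0,1]]
  ]
}}

```text
clock: 4.3
ee_pos: [567.9, 265.1, 69.9]
ee_rot: [[0.996, 0.092, -0.001], [0.092, -0.996, -0.0], [-0.001, 0.0, -1.0]]
wrist_force: [-0.0, 1.2, -0.9]
gripper_width: 17.3
grip_force: 40.0
```

```bash
python3 -c "
from h import *
go(394,288.3,20,88.8)"
```

```text
t 4.3 pos [567.9 265.1  69.9] yaw 5.3 F [-0.   1.2 -0.9] w 17.3 g 40.0 z [-0.001 -0.    -1.   ]
twist first -83.5 then tool mm [  19.6 -174.3   49.9]
```

Request:
{"fn": "arm_command", "kwargs": {
  "motion": [
    [[0,0,-0.02,0,1],[0,0,-0.03,0,1],[0,0,-0.03,0,1],[-0.02,-0.003,0,0,1],[-0.031,-0.003,0,0,1]]
  ]
}}

```text
clock: 4.8
ee_pos: [518.1, 266.3, 151.6]
ee_rot: [[0.996, 0.091, 0.004], [0.091, -0.996, 0.001], [0.004, -0.0, -1.0]]
wrist_force: [-1.2, 0.1, -1.1]
gripper_width: 17.6
grip_force: 40.0
```

Request:
{"fn": "arm_command", "kwargs": {
  "motion": [
    [[-0.031,-0.003,0,0,1],[-0.031,-0.003,0,0,1],[-0.031,-0.003,0,0,1],[-0.029,-0.004,0,0,1],[0,0,0,-8.35,1]]
  ]
}}

```text
clock: 5.3
ee_pos: [390.3, 268.1, 149.1]
ee_rot: [[0.971, 0.24, -0.003], [0.24, -0.971, -0.001], [-0.003, -0.0, -1.0]]
wrist_force: [0.6, -0.4, -2.0]
gripper_width: 17.1
grip_force: 40.0
```

Request:
{"fn": "arm_command", "kwargs": {
  "motion": [
    [[0,0,0,-8.35,1],[0,0,0,-8.35,1],[0,0,0,-8.35,1],[0,0,0,-8.35,1],[0,0,0,-8.35,1]]
  ]
}}

```text
clock: 5.8
ee_pos: [393.9, 268.0, 150.0]
ee_rot: [[0.564, 0.826, -0.0], [0.826, -0.564, -0.0], [-0.0, -0.0, -1.0]]
wrist_force: [-0.6, 0.5, -1.8]
gripper_width: 17.2
grip_force: 40.0
```

Request:
{"fn": "arm_command", "kwargs": {
  "motion": [
    [[0,0,0,-8.35,1],[0,0,0,-8.35,1],[0,0,0,-8.35,1],[0,0,0,-8.35,1],[0,0,0,0,1]]
  ]
}}

```text
clock: 6.3
ee_pos: [393.9, 268.0, 150.0]
ee_rot: [[0.021, 1.0, -0.0], [1.0, -0.021, -0.0], [-0.0, -0.0, -1.0]]
wrist_force: [0.6, -0.1, -1.6]
gripper_width: 17.3
grip_force: 40.0
```

```bash
python3 -c "
from h import *
go(394,268.3,20,88.8)
save('top','t1')
import cv2;b=load('t1')[0]
cv2.imwrite('pics/t1c.png',cv2.resize(b[150:340,75:325],None,fx=3,fy=3))"
```

```text
t 6.3 pos [393.9 268.  150. ] yaw 88.8 F [ 0.6 -0.1 -1.6] w 17.3 g 40.0 z [-0. -0. -1.]
twist first -0.0 then tool mm [3.0e-01 1.0e-01 1.3e+02]
```

View pics/t1c.png

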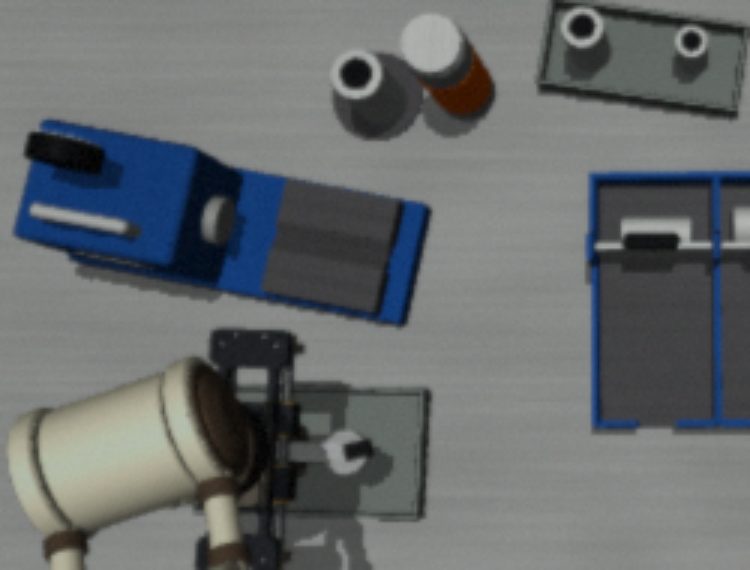

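The saddle is clear. The spanner hangs over the tray, its near head at crop (345,452), so I'll lower it.

Request:
{"fn": "arm_command", "kwargs": {
  "motion": [
    [[0,0,0.03,0,1],[0,0,0.04,0,1],[0,0,0.03,0,1],[0,0,0.018,0,1],[0,0,0.007,0,1]]
  ]
}}

```text
clock: 6.85
ee_pos: [392.4, 267.5, 23.0]
ee_rot: [[0.025, 1.0, -0.004], [1.0, -0.025, -0.001], [-0.002, -0.004, -1.0]]
wrist_force: [1.0, -0.1, -1.9]
gripper_width: 17.1
grip_force: 40.0
```

Request:
{"fn": "arm_command", "kwargs": {
  "motion": [
    [[0,0,0.004,0,1],[0,0,0.001,0,1],[0,0,0,0,1],[0,0,0,0,1]]
  ]
}}

```text
clock: 7.25
ee_pos: [395.0, 268.5, 21.1]
ee_rot: [[0.022, 1.0, 0.002], [1.0, -0.022, 0.001], [0.001, 0.002, -1.0]]
wrist_force: [-0.2, 0.6, -2.0]
gripper_width: 17.0
grip_force: 40.0
```

Request:
{"fn": "arm_command", "kwargs": {
  "motion": [
    [[0,0,0.001,0,1],[0,0,0,0,1],[0,0,0,0,0],[0,0,0,0,0],[0,0,0,0,0]]
  ]
}}

```text
clock: 7.75
ee_pos: [394.2, 268.2, 19.2]
ee_rot: [[0.022, 1.0, 0.0], [1.0, -0.022, 0.0], [0.0, 0.0, -1.0]]
wrist_force: [-0.8, 0.4, 0.0]
gripper_width: 39.3
grip_force: 0.0
```

Request:
{"fn": "arm_command", "kwargs": {
  "motion": [
    [[0,0,-0.02,0,0],[0,0,-0.04,0,0],[0,0,-0.05,0,0],[0,0,-0.05,0,0],[0,0,-0.04,0,0]]
  ]
}}

```text
clock: 8.25
ee_pos: [394.5, 268.3, 222.3]
ee_rot: [[0.022, 1.0, 0.003], [1.0, -0.022, 0.001], [0.001, 0.003, -1.0]]
wrist_force: [0.0, 0.5, -0.3]
gripper_width: 46.1
grip_force: 0.0
```

Request:
{"fn": "arm_command", "kwargs": {
  "motion": [
    [[0,0,0,0,0],[0,0,0,0,0]]
  ]
}}

```text
clock: 8.45
ee_pos: [394.6, 268.3, 219.8]
ee_rot: [[0.022, 1.0, 0.002], [1.0, -0.022, 0.001], [0.001, 0.002, -1.0]]
wrist_force: [-0.1, -0.9, -0.7]
gripper_width: 45.7
grip_force: 0.0
```

```bash
python3 -c "
from h import *
go(583,-271,128,90.8)"
```

```text
t 8.4 pos [394.6 268.3 219.8] yaw 88.8 F [-0.1 -0.9 -0.7] w 45.7 g 0.0 z [ 0.002  0.001 -1.   ]
twist first -2.0 then tool mm [-541.9  180.9   91.8]
```

Request:
{"fn": "arm_command", "kwargs": {
  "motion": [
    [[0,0,0,-2,0],[-0.039,0.013,0,0,0],[-0.039,0.013,0,0,0],[-0.039,0.013,0,0,0],[-0.039,0.013,0,0,0]]
  ]
}}

```text
clock: 8.95
ee_pos: [447.0, 111.4, 216.6]
ee_rot: [[-0.014, 1.0, -0.004], [1.0, 0.014, 0.0], [0.0, -0.004, -1.0]]
wrist_force: [0.4, 0.1, -0.8]
gripper_width: 45.9
grip_force: 0.0
```

Request:
{"fn": "arm_command", "kwargs": {
  "motion": [
    [[-0.039,0.013,0,0,0],[-0.039,0.013,0,0,0],[-0.039,0.013,0,0,0],[-0.039,0.013,0,0,0],[-0.039,0.013,0,0,0]]
  ]
}}

```text
clock: 9.45
ee_pos: [514.7, -82.4, 216.3]
ee_rot: [[-0.013, 1.0, -0.004], [1.0, 0.013, 0.002], [0.002, -0.004, -1.0]]
wrist_force: [0.3, 0.1, -0.8]
gripper_width: 46.0
grip_force: 0.0
```

Request:
{"fn": "arm_command", "kwargs": {
  "motion": [
    [[-0.039,0.013,0,0,0],[-0.039,0.013,0,0,0],[-0.039,0.013,0,0,0],[-0.039,0.013,0,0,0],[-0.035,0.012,0,0,0]]
  ]
}}

```text
clock: 9.95
ee_pos: [581.4, -272.6, 215.7]
ee_rot: [[-0.012, 1.0, -0.004], [1.0, 0.012, 0.003], [0.003, -0.004, -1.0]]
wrist_force: [0.4, 0.2, -0.0]
gripper_width: 45.8
grip_force: 0.0
```

Request:
{"fn": "arm_command", "kwargs": {
  "motion": [
    [[0,0,0,0,0],[0,0,0,0,0],[0,0,0,0,0]]
  ]
}}

```text
clock: 10.25
ee_pos: [581.5, -269.9, 217.5]
ee_rot: [[-0.014, 1.0, -0.002], [1.0, 0.014, 0.002], [0.002, -0.002, -1.0]]
wrist_force: [-0.0, 0.1, 0.5]
gripper_width: 45.9
grip_force: 0.0
```

```bash
python3 -c "
from h import *
go(583,-271,128,90.8)
a=save('scene','s2')[0];b=save('top','t2')[0]
f=lambda im,x,y,w,h,s: cv2.resize(im[y:y+h,x:x+w,::-1],(int(w*s),int(h*s)),interpolation=cv2.INTER_CUBIC)
A=f(a,180,140,330,150,2.4); B=f(b,120,260,120,80,2.4); C=f(b,270,190,140,110,2.2)
o=np.zeros((600,792,3),np.uint8); o[:360]=A[:360,:792]; o[360:552,:288]=B; o[358:600,300:608]=C
cv2.imwrite('pics/m2.png',o)
"
```

```text
t 10.2 pos [ 581.5 -269.9  217.5] yaw 90.8 F [-0.   0.1  0.5] w 45.9 g 0.0 z [-0.002  0.002 -1.   ]
twist first 0.0 then tool mm [-1.1  1.5 89.5]
```

View pics/m2.png

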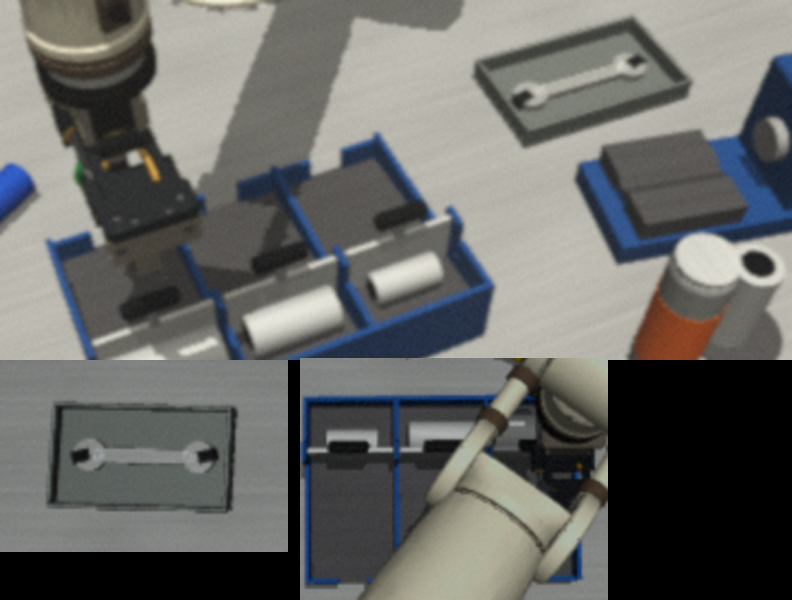

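The picture shows the spanner flat inside the tray (crop 145,455) and all the gates shut. The gripper is above the right knob (150,303).

Request:
{"fn": "arm_command", "kwargs": {
  "motion": [
    [[-0.001,0.0015,0.03,0,0],[0,0,0.03,0,0],[0,0,0.02,0,0],[0,0,0.009,0,0],[0,0,0,0,0]]
  ]
}}

```text
clock: 10.85
ee_pos: [583.0, -271.1, 128.9]
ee_rot: [[-0.014, 1.0, -0.002], [1.0, 0.014, 0.002], [0.002, -0.002, -1.0]]
wrist_force: [-0.6, -0.0, -0.7]
gripper_width: 45.9
grip_force: 0.0
```

Request:
{"fn": "arm_command", "kwargs": {
  "motion": [
    [[0,0,0,0,0],[0,0,0,0,1],[0,0,0,0,1],[0,0,0,0,1],[0,0,0,0,1]]
  ],
  "force": 40
}}

```text
clock: 11.35
ee_pos: [584.1, -272.5, 130.5]
ee_rot: [[-0.013, 1.0, 0.001], [1.0, 0.013, -0.0], [-0.0, 0.001, -1.0]]
wrist_force: [7.0, -0.3, 0.7]
gripper_width: 16.1
grip_force: 4.3
```

Request:
{"fn": "arm_command", "kwargs": {
  "motion": [
    [[0,0,0,0,1],[0,0,0,0,1]]
  ]
}}

```text
clock: 11.55
ee_pos: [585.2, -272.5, 130.6]
ee_rot: [[-0.013, 1.0, 0.004], [1.0, 0.013, -0.001], [-0.001, 0.004, -1.0]]
wrist_force: [5.6, -0.9, -0.7]
gripper_width: 13.1
grip_force: 40.0
```

Request:
{"fn": "arm_command", "kwargs": {
  "motion": [
    [[0,0.0015,-0.01,0,1],[0,0,-0.015,0,1],[0,0,-0.015,0,1],[0,0,-0.012,0,1],[0,0,-0.006,0,1]]
  ]
}}

```text
clock: 12.05
ee_pos: [585.3, -272.4, 188.6]
ee_rot: [[-0.013, 1.0, 0.0], [1.0, 0.013, -0.0], [-0.0, 0.0, -1.0]]
wrist_force: [3.8, -3.0, -9.9]
gripper_width: 13.9
grip_force: 40.0
```

Request:
{"fn": "arm_command", "kwargs": {
  "motion": [
    [[0,0,-0.002,0,1],[0,0,-0.001,0,1],[0,0,0,0,1]]
  ]
}}

```text
clock: 12.35
ee_pos: [585.3, -272.4, 190.3]
ee_rot: [[-0.013, 1.0, 0.0], [1.0, 0.013, 0.0], [0.0, 0.0, -1.0]]
wrist_force: [4.5, -2.8, -10.2]
gripper_width: 13.6
grip_force: 40.0
```

Request:
{"fn": "arm_command", "kwargs": {
  "motion": [
    [[0,0,-0.0015,0,1],[0,0,-0.0015,0,1],[0,0,0,0,1],[0,0,0,0,1],[0,0,0,0,1]]
  ]
}}

```text
clock: 12.85
ee_pos: [585.2, -272.3, 190.7]
ee_rot: [[-0.013, 1.0, -0.001], [1.0, 0.013, 0.001], [0.001, -0.001, -1.0]]
wrist_force: [9.2, -5.3, -19.2]
gripper_width: 13.7
grip_force: 40.0
```

```bash
python3 -c "
from h import *
a=save('scene','s3')[0]
cv2.imwrite('pics/c3.png',cv2.resize(a[190:340,170:400,::-1],None,fx=3,fy=3))
"
```

```text
(no output)
```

View pics/c3.png

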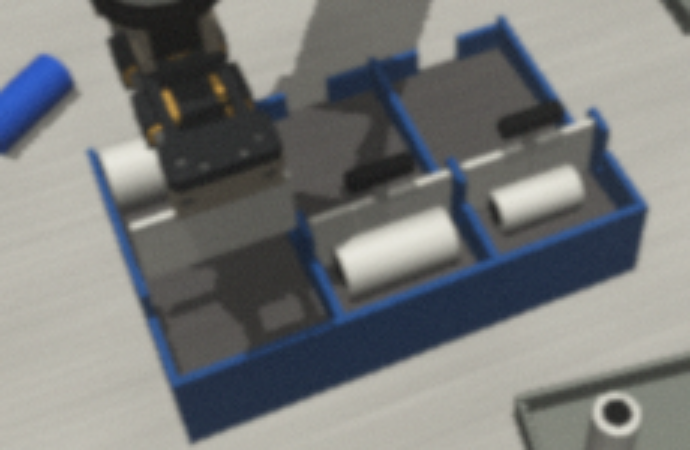

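The gate is at its stop (19 N) and the sleeve has rolled down to the lip (crop 130,170). I'll let the gate back down and release it.

Request:
{"fn": "arm_command", "kwargs": {
  "motion": [
    [[0,0,0.013,0,1],[0,0,0.015,0,1],[0,0,0.015,0,1],[0,0,0.012,0,1],[0,0,0.005,0,1]]
  ]
}}

```text
clock: 13.4
ee_pos: [585.3, -272.5, 132.9]
ee_rot: [[-0.013, 1.0, 0.0], [1.0, 0.013, -0.0], [-0.0, 0.0, -1.0]]
wrist_force: [3.1, -2.9, -3.8]
gripper_width: 13.6
grip_force: 40.0
```

Request:
{"fn": "arm_command", "kwargs": {
  "motion": [
    [[0,0,0,0,1],[0,0,0,0,0],[0,0,0,0,0],[0,0,0,0,0],[0,0,0,0,0]]
  ]
}}

```text
clock: 13.9
ee_pos: [585.3, -272.3, 134.6]
ee_rot: [[-0.013, 1.0, 0.0], [1.0, 0.013, -0.0], [-0.0, 0.0, -1.0]]
wrist_force: [-0.3, -0.4, 0.9]
gripper_width: 43.6
grip_force: 0.0
```

Request:
{"fn": "arm_command", "kwargs": {
  "motion": [
    [[0,0,-0.02,0,0],[0,0,-0.03,0,0],[0,0,-0.03,0,0],[0,0,-0.02,0,-0.3],[0,0,0,0,-0.6]]
  ]
}}

```text
clock: 14.4
ee_pos: [586.9, -273.4, 238.4]
ee_rot: [[-0.013, 1.0, 0.006], [1.0, 0.013, -0.004], [-0.004, 0.006, -1.0]]
wrist_force: [0.4, 0.3, 0.4]
gripper_width: 59.8
grip_force: 0.0
```

```bash
python3 -c "
from h import *
go(449.5,-273.2,49,90.8)"
```

```text
t 14.4 pos [ 586.9 -273.4  238.4] yaw 90.8 F [0.4 0.3 0.4] w 59.8 g 0.0 z [ 0.006 -0.004 -1.   ]
twist first -0.0 then tool mm [   2.2 -137.4  189.4]
```

Request:
{"fn": "arm_command", "kwargs": {
  "motion": [
    [[0,-0.03,0,0,-0.65],[0,-0.04,0,0,-0.65],[0,-0.04,0,0,-0.65],[0,-0.026,0,0,-0.65],[0,0,0,0,-0.65]]
  ]
}}

```text
clock: 14.9
ee_pos: [446.5, -273.5, 232.4]
ee_rot: [[-0.011, 1.0, -0.003], [1.0, 0.011, 0.002], [0.002, -0.003, -1.0]]
wrist_force: [0.1, -0.7, -0.5]
gripper_width: 76.0
grip_force: 0.0
```

Request:
{"fn": "arm_command", "kwargs": {
  "motion": [
    [[0,0,0,0,-0.65],[0,0,0.03,0,-0.65],[0,0,0.03,0,-0.65],[0,0,0.02,0,-0.65],[0,0,0,0,-0.65]]
  ]
}}

```text
clock: 15.4
ee_pos: [448.3, -272.1, 150.2]
ee_rot: [[-0.014, 1.0, -0.005], [1.0, 0.014, 0.005], [0.005, -0.005, -1.0]]
wrist_force: [-0.4, -0.7, -0.0]
gripper_width: 75.9
grip_force: 0.0
```

```bash
python3 -c "
from h import *
go(451,-273.2,49,90.8)
a=save('scene','s4')[0];b=save('top','t4')[0]
f=lambda im,x,y,w,h,s: cv2.resize(im[y:y+h,x:x+w,::-1],(int(w*s),int(h*s)),interpolation=cv2.INTER_CUBIC)
o=np.zeros((600,760,3),np.uint8); o[:600,:480]=f(a,170,200,120,150,4); o[:440,480:]=f(b,335,200,70,110,4)
cv2.imwrite('pics/m4.png',o)
"
```

```text
t 15.4 pos [ 448.3 -272.1  150.2] yaw 90.8 F [-0.4 -0.7 -0. ] w 75.9 g 0.0 z [-0.005  0.005 -1.   ]
twist first 0.0 then tool mm [ -1.1   2.7 101.2]
```

View pics/m4.png

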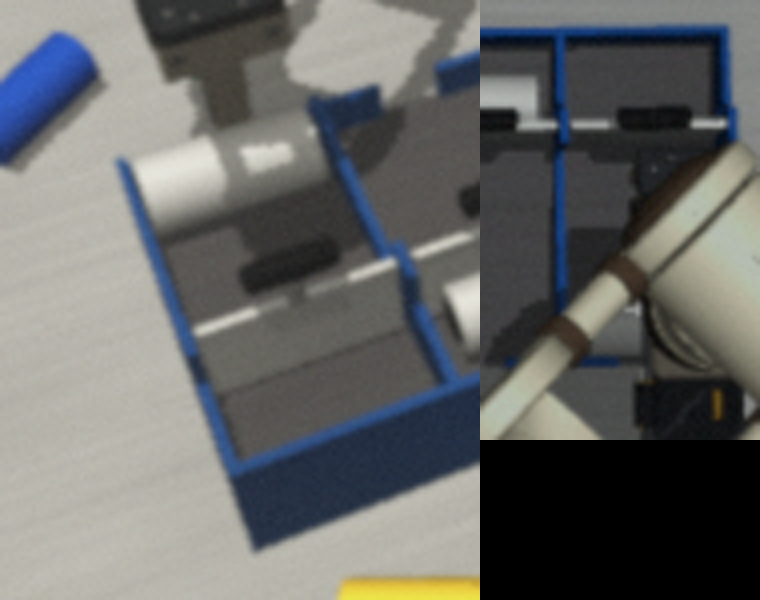

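The gate is shut again, and the sleeve lies against the lip at crop (230,170), with the finger lined up over the notch. I'll descend and grip it.

Request:
{"fn": "arm_command", "kwargs": {
  "motion": [
    [[-0.001,0.002,0.03,0,-0.65],[0,0,0.03,0,-0.65],[0,0,0.024,0,-0.65],[0,0,0.011,0,-0.65],[0,0,0.004,0,-0.65]]
  ]
}}

```text
clock: 16.0
ee_pos: [451.8, -275.3, 55.2]
ee_rot: [[-0.013, 1.0, 0.0], [1.0, 0.013, -0.0], [-0.0, 0.0, -1.0]]
wrist_force: [-0.0, 0.3, 0.6]
gripper_width: 75.6
grip_force: 0.0
```

Request:
{"fn": "arm_command", "kwargs": {
  "motion": [
    [[0,0,0.001,0,-0.65],[0,0,0,0,-0.65],[0,0,0,0,0.2],[0,0,0,0,0.2],[0,0,0,0,0.2]]
  ],
  "force": 30
}}

```text
clock: 16.5
ee_pos: [451.6, -275.4, 54.6]
ee_rot: [[-0.013, 1.0, 0.001], [1.0, 0.013, -0.001], [-0.001, 0.001, -1.0]]
wrist_force: [-0.4, -0.2, -0.4]
gripper_width: 53.8
grip_force: 0.0
```

Request:
{"fn": "arm_command", "kwargs": {
  "motion": [
    [[0,0,0,0,0.5],[0,0,0,0,0.5],[0,0,0,0,0.5]]
  ]
}}

```text
clock: 16.8
ee_pos: [451.4, -275.3, 54.4]
ee_rot: [[-0.013, 1.0, 0.0], [1.0, 0.013, -0.0], [-0.0, 0.0, -1.0]]
wrist_force: [-0.7, 0.1, 3.4]
gripper_width: 47.3
grip_force: 30.0
```

Request:
{"fn": "arm_command", "kwargs": {
  "motion": [
    [[0,0,-0.01,0,0.5],[0,0,-0.02,0,0.5],[0,0,-0.03,0,0.5],[0,0,-0.04,0,0.5],[0,0,-0.03,0,0.5]]
  ]
}}

```text
clock: 17.3
ee_pos: [451.3, -275.0, 186.3]
ee_rot: [[-0.013, 1.0, 0.0], [1.0, 0.013, -0.0], [-0.0, 0.0, -1.0]]
wrist_force: [1.6, -0.6, -2.7]
gripper_width: 46.8
grip_force: 30.0
```

Request:
{"fn": "arm_command", "kwargs": {
  "motion": [
    [[0,0,-0.02,0,0.5],[0,0,0,0,0.5],[0,0,0,0,0.5]]
  ]
}}

```text
clock: 17.6
ee_pos: [450.9, -274.7, 203.4]
ee_rot: [[-0.013, 1.0, -0.001], [1.0, 0.013, 0.001], [0.001, -0.001, -1.0]]
wrist_force: [0.4, 0.7, -3.2]
gripper_width: 47.3
grip_force: 30.0
```

```bash
python3 - <<'E'
from h import *
go(589.1,267.9,200,78.8)
a,K,E=save('scene','s5'); save('top','t5')
b=load('t1')[0]
# bright sleeve in hand, scene
p=status.sense()['ee_pos']; u,v=proj(K,E,p).astype(int); print(u,v)
m=(a.min(2)>140).astype(np.uint8)
for dx in range(-60,61,10):
  pass
for t in range(-70,75,5):
  q=proj(K,E,[p[0],p[1]+t,p[2]-3]); 
  if 0<=q[0]<640: print(t,a[int(round(q[1])),int(round(q[0]))],end='; ')
# ends with finer sampling on top line (z +18)
E
```

```text
t 17.6 pos [ 450.9 -274.7  203.4] yaw 90.8 F [ 0.4  0.7 -3.2] w 47.3 g 30.0 z [-0.001  0.001 -1.   ]
twist first 12.0 then tool mm [559.2  30.1   3.4]
215 196
-70 [171 172 171]; -65 [181 179 174]; -60 [178 177 169]; -55 [182 177 170]; -50 [165 164 155]; -45 [197 197 187]; -40 [192 191 181]; -35 [195 194 184]; -30 [194 193 183]; -25 [152 149 140]; -20 [81 79 71]; -15 [78 75 67]; -10 [77 74 67]; -5 [70 66 60]; 0 [72 70 63]; 5 [76 71 63]; 10 [73 66 60]; 15 [75 72 63]; 20 [75 72 64]; 25 [81 77 69]; 30 [78 73 68]; 35 [74 72 62]; 40 [88 82 76]; 45 [111 109 100]; 50 [131 131 125]; 55 [169 166 157]; 60 [189 186 178]; 65 [188 187 178]; 70 [188 185 175];
```

Request:
{"fn": "arm_command", "kwargs": {
  "motion": [
    [[0,0,0,6,0.5],[0,0,0,6,0.5],[0.04,0.0022,0,0,0.5],[0.04,0.0022,0,0,0.5],[0.04,0.0022,0,0,0.5]]
  ]
}}

```text
clock: 18.2
ee_pos: [480.3, -157.0, 202.1]
ee_rot: [[0.196, 0.981, -0.003], [0.981, -0.196, 0.002], [0.001, -0.003, -1.0]]
wrist_force: [0.0, 0.2, -3.0]
gripper_width: 47.2
grip_force: 30.0
```

Request:
{"fn": "arm_command", "kwargs": {
  "motion": [
    [[0.04,0.0022,0,0,0.5],[0.04,0.0022,0,0,0.5],[0.04,0.0022,0,0,0.5],[0.04,0.0022,0,0,0.5],[0.04,0.0022,0,0,0.5]]
  ]
}}

```text
clock: 18.7
ee_pos: [530.1, 37.1, 202.2]
ee_rot: [[0.195, 0.981, -0.003], [0.981, -0.195, 0.0], [-0.0, -0.003, -1.0]]
wrist_force: [-0.1, -1.0, -2.9]
gripper_width: 47.3
grip_force: 30.0
```

Request:
{"fn": "arm_command", "kwargs": {
  "motion": [
    [[0.04,0.0022,0,0,0.5],[0.04,0.0022,0,0,0.5],[0.04,0.0022,0,0,0.5],[0.04,0.0022,0,0,0.5],[0.03,0.0022,0,0,0.5]]
  ]
}}

```text
clock: 19.2
ee_pos: [577.7, 221.7, 201.7]
ee_rot: [[0.194, 0.981, -0.004], [0.981, -0.194, -0.0], [-0.001, -0.004, -1.0]]
wrist_force: [0.1, -0.2, -2.4]
gripper_width: 47.4
grip_force: 30.0
```

Request:
{"fn": "arm_command", "kwargs": {
  "motion": [
    [[0.01,0,0,0,0.5],[0,0,0,0,0.5],[0,0,0,0,0.5]]
  ]
}}

```text
clock: 19.5
ee_pos: [580.1, 228.2, 203.0]
ee_rot: [[0.195, 0.981, -0.002], [0.981, -0.195, -0.001], [-0.002, -0.002, -1.0]]
wrist_force: [0.2, 0.8, -3.3]
gripper_width: 47.5
grip_force: 30.0
```

```bash
python3 - <<'E'
from h import *
np.set_printoptions(suppress=True,precision=1)
go(589.1,267.9,80,78.8)
# die top face from cleared top view t1: dark grey region, min-area rect + groove
b,K,E=load('t1'); x0,y0=150,190
r=b[y0:275,x0:225].astype(int); sat=r.max(2)-r.min(2)
m=((sat<22)&(r.max(2)<88)&(r.max(2)>35)).astype(np.uint8)
m=cv2.morphologyEx(m,cv2.MORPH_OPEN,np.ones((3,3),np.uint8))
k,l,st,ct=cv2.connectedComponentsWithStats(m); i=1+np.argmax(st[1:,4]); print(st[i])
c=np.argwhere(l==i)[:,::-1].astype(np.float32)+[x0,y0]
bx=cv2.boxPoints(cv2.minAreaRect(c.astype(np.float32)))
P=np.array([plane(K,E,p,55) for p in bx]); print(P); print('centre',P.mean(0), [np.linalg.norm(P[j]-P[j-1]) for j in range(4)])
# brightness profile across the groove: press frame, per yaw guess
g=cv2.GaussianBlur(b,(3,3),0).mean(2).astype(np.float32)
for yaw in(-11.2,):
  ax=np.radians(yaw); X=np.array([np.cos(ax),np.sin(ax),0]);Y=np.array([-np.sin(ax),np.cos(ax),0])
  for yy in(-35,35):
    pr=[]
    for s in range(-60,61,3):
      q=proj(K,E,np.array([589.1,267.9,55])+X*s+Y*yy); pr.append(int(cv2.getRectSubPix(g,(1,1),(float(q[0]),float(q[1])))[0,0]))
    print(yy,list(zip(range(-60,61,3),pr)))
E
```

```text
t 19.5 pos [580.1 228.2 203. ] yaw 78.7 F [ 0.2  0.8 -3.3] w 47.5 g 30.0 z [-0. -0. -1.]
twist first -0.1 then tool mm [ 40.7   1.1 123. ]
[  13   20   45   44 1453]
[[543.8 331.7  55. ]
 [652.7 314.7  55. ]
 [631.  205.   55. ]
 [522.5 223.   55. ]]
centre [587.5 268.6  55. ] [np.float64(110.75114173677781), np.float64(110.16781577875145), np.float64(111.80187034115036), np.float64(109.9588833523406)]
-35 [(-60, 41), (-57, 45), (-54, 55), (-51, 63), (-48, 65), (-45, 64), (-42, 64), (-39, 63), (-36, 62), (-33, 62), (-30, 63), (-27, 64), (-24, 64), (-21, 64), (-18, 63), (-15, 60), (-12, 55), (-9, 52), (-6, 51), (-3, 52), (0, 52), (3, 51), (6, 50), (9, 51), (12, 54), (15, 59), (18, 63), (21, 65), (24, 65), (27, 64), (30, 62), (33, 61), (36, 62), (39, 63), (42, 64), (45, 64), (48, 64), (51, 68), (54, 86), (57, 113), (60, 129)]
35 [(-60, 43), (-57, 47), (-54, 57), (-51, 63), (-48, 64), (-45, 64), (-42, 64), (-39, 62), (-36, 61), (-33, 62), (-30, 63), (-27, 63), (-24, 64), (-21, 63), (-18, 61), (-15, 57), (-12, 54), (-9, 53), (-6, 53), (-3, 53), (0, 53), (3, 52), (6, 52), (9, 54), (12, 59), (15, 62), (18, 64), (21, 64), (24, 63), (27, 63), (30, 62), (33, 62), (36, 62), (39, 62), (42, 63), (45, 63), (48, 64), (51, 71), (54, 92), (57, 117), (60, 131)]
```

Request:
{"fn": "arm_command", "kwargs": {
  "motion": [
    [[0,0,0,-0.6,0.5],[0.02,0.001,0,0,0.5],[0.018,0.001,0,0,0.5],[0.003,0,0.02,0,0.5],[0,0,0.03,0,0.5]]
  ]
}}

```text
clock: 20.0
ee_pos: [592.3, 269.1, 156.3]
ee_rot: [[0.185, 0.983, 0.006], [0.983, -0.185, 0.001], [0.002, 0.005, -1.0]]
wrist_force: [0.6, 0.6, -2.7]
gripper_width: 47.0
grip_force: 30.0
```

Request:
{"fn": "arm_command", "kwargs": {
  "motion": [
    [[0,0,0.03,0,0.5],[0,0,0.02,0,0.5],[0,0,0.012,0,0.5],[0,0,0.005,0,0.5],[0,0,0,0,0.5]]
  ]
}}

```text
clock: 20.5
ee_pos: [590.4, 268.8, 87.2]
ee_rot: [[0.185, 0.983, -0.0], [0.983, -0.185, -0.0], [-0.0, -0.0, -1.0]]
wrist_force: [0.4, 0.2, -1.9]
gripper_width: 47.1
grip_force: 30.0
```

Request:
{"fn": "arm_command", "kwargs": {
  "motion": [
    [[0,0,0,0,0.5],[0,0,0,0,0.5],[0,0,0,0,0.5]]
  ]
}}

```text
clock: 20.8
ee_pos: [590.9, 269.4, 88.2]
ee_rot: [[0.185, 0.983, 0.002], [0.983, -0.185, 0.0], [0.001, 0.002, -1.0]]
wrist_force: [0.8, 0.3, -2.3]
gripper_width: 47.2
grip_force: 30.0
```

```bash
python3 - <<'E'
from h import *
go(589.5,268.3,78,79.3)
a,K,E=save('scene','s6'); b,K2,E2=save('top','t6')
g=cv2.cvtColor(a,cv2.COLOR_RGB2GRAY).astype(np.float32)
g2=cv2.cvtColor(b,cv2.COLOR_RGB2GRAY).astype(np.float32)
p=status.sense()['ee_pos']; ax=np.radians(-10.7); X=np.array([np.cos(ax),np.sin(ax),0]);Y=np.array([-np.sin(ax),np.cos(ax),0])
def prof(g,K,E,c,D,r): return [(t,int(cv2.getRectSubPix(g,(1,1),tuple(map(float,proj(K,E,c+D*t))))[0,0])) for t in r]
c=p+[0,0,-3]
print('sc',prof(g,K,E,c+X*17+[0,0,17],Y,range(-64,65,3)))
print('top',prof(g2,K2,E2,c+[0,0,24],Y,range(-64,65,3)))
E
```

```text
t 20.8 pos [590.9 269.4  88.2] yaw 79.4 F [ 0.8  0.3 -2.3] w 47.2 g 30.0 z [ 0.002  0.    -1.   ]
twist first 0.1 then tool mm [-1.4 -1.2 10.2]
sc [(-64, 30), (-61, 27), (-58, 34), (-55, 60), (-52, 114), (-49, 167), (-46, 186), (-43, 189), (-40, 191), (-37, 188), (-34, 189), (-31, 188), (-28, 186), (-25, 170), (-22, 143), (-19, 128), (-16, 125), (-13, 125), (-10, 121), (-7, 107), (-4, 74), (-1, 54), (2, 50), (5, 52), (8, 58), (11, 61), (14, 61), (17, 63), (20, 63), (23, 59), (26, 57), (29, 60), (32, 59), (35, 60), (38, 61), (41, 60), (44, 55), (47, 56), (50, 56), (53, 55), (56, 54), (59, 54), (62, 55)]
top [(-64, 26), (-61, 10), (-58, 9), (-55, 45), (-52, 115), (-49, 165), (-46, 174), (-43, 175), (-40, 175), (-37, 162), (-34, 118), (-31, 104), (-28, 104), (-25, 104), (-22, 103), (-19, 101), (-16, 102), (-13, 102), (-10, 102), (-7, 94), (-4, 57), (-1, 40), (2, 48), (5, 60), (8, 30), (11, 22), (14, 34), (17, 35), (20, 12), (23, 6), (26, 7), (29, 13), (32, 30), (35, 49), (38, 82), (41, 117), (44, 141), (47, 160), (50, 170), (53, 175), (56, 173), (59, 162), (62, 125)]
```

Request:
{"fn": "arm_command", "kwargs": {
  "motion": [
    [[0,-0.001,0.004,0,0.5],[0,0,0.003,0,0.5],[0,0,0.0015,0,0.5],[0,0,0,0,0.5],[0,0,0,0,0.5]]
  ]
}}

```text
clock: 21.4
ee_pos: [589.3, 269.4, 78.5]
ee_rot: [[0.185, 0.983, -0.0], [0.983, -0.185, -0.0], [-0.0, -0.0, -1.0]]
wrist_force: [-0.3, 0.2, -1.7]
gripper_width: 47.5
grip_force: 30.0
```

Request:
{"fn": "arm_command", "kwargs": {
  "motion": [
    [[0,0,0.001,0,0.5],[0,0,0,0,0.5],[0,0,0,0,0.5]]
  ]
}}

```text
clock: 21.7
ee_pos: [589.5, 269.5, 78.1]
ee_rot: [[0.185, 0.983, 0.001], [0.983, -0.185, 0.0], [0.0, 0.0, -1.0]]
wrist_force: [-0.9, -0.6, 1.0]
gripper_width: 47.5
grip_force: 30.0
```

Request:
{"fn": "arm_command", "kwargs": {
  "motion": [
    [[0,0,0.0008,0,0.5],[0,0,0,0,0.5],[0,0,0,0,0.5]]
  ]
}}

```text
clock: 22.0
ee_pos: [589.5, 269.5, 78.1]
ee_rot: [[0.185, 0.983, 0.0], [0.983, -0.185, -0.0], [0.0, 0.0, -1.0]]
wrist_force: [-3.9, -2.0, 6.2]
gripper_width: 47.4
grip_force: 30.0
```

Request:
{"fn": "arm_command", "kwargs": {
  "motion": [
    [[0,0,0,0,-0.1],[0,0,0,0,-0.3],[0,0,0,0,-0.5],[0,0,0,0,-0.5],[0,0,0,0,-0.5]]
  ]
}}

```text
clock: 22.5
ee_pos: [589.4, 269.4, 76.7]
ee_rot: [[0.185, 0.983, 0.0], [0.983, -0.185, 0.0], [0.0, 0.0, -1.0]]
wrist_force: [0.1, 0.3, -0.5]
gripper_width: 68.9
grip_force: 0.0
```

Request:
{"fn": "arm_command", "kwargs": {
  "motion": [
    [[0,0,0,0,-0.5],[0,0,-0.01,0,-0.5],[0,0,-0.03,0,-0.5],[0,0,-0.04,0,-0.5],[0,0,-0.04,0,-0.5]]
  ]
}}

```text
clock: 23.0
ee_pos: [589.0, 269.4, 198.6]
ee_rot: [[0.185, 0.983, -0.0], [0.983, -0.185, -0.0], [-0.0, -0.0, -1.0]]
wrist_force: [0.6, 0.5, 0.2]
gripper_width: 68.8
grip_force: 0.0
```

Request:
{"fn": "arm_command", "kwargs": {
  "motion": [
    [[-0.03,-0.03,-0.02,0,-0.5],[-0.035,-0.03,0,0,-0.5],[-0.035,-0.03,0,0,-0.5],[-0.035,-0.03,0,0,-0.5],[-0.035,-0.03,0,0,-0.5]]
  ]
}}

```text
clock: 23.5
ee_pos: [409.2, 129.2, 217.5]
ee_rot: [[0.184, 0.983, 0.001], [0.983, -0.184, -0.0], [0.0, 0.001, -1.0]]
wrist_force: [-0.1, 0.1, 0.0]
gripper_width: 69.3
grip_force: 0.0
```

Request:
{"fn": "arm_command", "kwargs": {
  "motion": [
    [[-0.035,-0.03,0,0,-0.5],[-0.035,-0.03,0,0,-0.5],[-0.03,-0.02,0,0,-0.5],[0,0,0,0,-0.5],[0,0,0,0,-0.5]]
  ]
}}

```text
clock: 24.0
ee_pos: [313.8, 46.2, 217.7]
ee_rot: [[0.187, 0.982, 0.003], [0.982, -0.187, -0.0], [0.0, 0.003, -1.0]]
wrist_force: [0.5, 0.1, 0.7]
gripper_width: 69.0
grip_force: 0.0
```

```bash
python3 - <<'E'
from h import *
np.set_printoptions(suppress=True,precision=1)
go(400,0,300,79.3)
a,K,E=save('scene','s7'); b,K2,E2=save('top','t7')
C0=np.array([588.5,268.2,74.7]); ax=np.radians(-10.7); X=np.array([np.cos(ax),np.sin(ax),0]);Y=np.array([-np.sin(ax),np.cos(ax),0])
def prof(im,K,E,c,D,r):
    g=cv2.cvtColor(im,cv2.COLOR_RGB2GRAY).astype(np.float32)
    return [(t,int(cv2.getRectSubPix(g,(1,1),tuple(map(float,proj(K,E,c+D*t))))[0,0])) for t in r]
r=list(range(-62,-40,2))+list(range(40,63,2))
print('top Y',prof(b,K2,E2,C0+[0,0,24],Y,r)); print('sc Y',prof(a,K,E,C0+X*17+[0,0,17],Y,r))
for yy in(-40,40): print('top X',yy,prof(b,K2,E2,C0+Y*yy+[0,0,8],X,range(-34,35,2)))
# bystanders moved? compare before/after images
for n0,im in(('scene0',a),('top0',b)):
    d=cv2.absdiff(load(n0)[0],im[:,:,::-1]).max(2)>45
    k,l,st,ct=cv2.connectedComponentsWithStats(cv2.morphologyEx(d.astype(np.uint8),cv2.MORPH_OPEN,np.ones((2,2))))
    print(n0,[list(s) for s in st[1:] if s[4]>25])
E
```

```text
t 24.0 pos [313.8  46.2 217.7] yaw 79.2 F [0.5 0.1 0.7] w 69.0 g 0.0 z [ 0. -0. -1.]
twist first -0.1 then tool mm [-29.4  93.3 -82.3]
top Y [(-62, 20), (-60, 12), (-58, 5), (-56, 12), (-54, 37), (-52, 78), (-50, 128), (-48, 157), (-46, 170), (-44, 172), (-42, 171), (40, 165), (42, 165), (44, 165), (46, 165), (48, 154), (50, 126), (52, 81), (54, 62), (56, 54), (58, 51), (60, 52), (62, 50)]
sc Y [(-62, 31), (-60, 30), (-58, 32), (-56, 39), (-54, 58), (-52, 89), (-50, 130), (-48, 163), (-46, 180), (-44, 182), (-42, 183), (40, 186), (42, 186), (44, 187), (46, 184), (48, 175), (50, 155), (52, 122), (54, 95), (56, 78), (58, 68), (60, 61), (62, 52)]
top X -40 [(-34, 59), (-32, 60), (-30, 58), (-28, 48), (-26, 50), (-24, 65), (-22, 90), (-20, 110), (-18, 124), (-16, 134), (-14, 143), (-12, 151), (-10, 158), (-8, 163), (-6, 162), (-4, 166), (-2, 174), (0, 173), (2, 171), (4, 167), (6, 164), (8, 159), (10, 153), (12, 146), (14, 139), (16, 130), (18, 118), (20, 98), (22, 81), (24, 68), (26, 62), (28, 61), (30, 61), (32, 61), (34, 60)]
top X 40 [(-34, 60), (-32, 62), (-30, 55), (-28, 47), (-26,
[... 4230 characters left out ...]
), np.int32(30), np.int32(1158)], [np.int32(523), np.int32(450), np.int32(18), np.int32(17), np.int32(208)], [np.int32(147), np.int32(453), np.int32(17), np.int32(17), np.int32(137)], [np.int32(210), np.int32(453), np.int32(10), np.int32(4), np.int32(35)], [np.int32(453), np.int32(458), np.int32(9), np.int32(7), np.int32(26)], [np.int32(303), np.int32(463), np.int32(12), np.int32(17), np.int32(130)], [np.int32(218), np.int32(464), np.int32(6), np.int32(16), np.int32(67)], [np.int32(495), np.int32(465), np.int32(39), np.int32(15), np.int32(370)], [np.int32(184), np.int32(466), np.int32(11), np.int32(14), np.int32(93)], [np.int32(126), np.int32(468), np.int32(36), np.int32(12), np.int32(236)]]
```

The sleeve's ends read -51.5 and +51 mm along the groove, so it's centred and seated. The before/after differences show only the arm, the spanner and that sleeve.

```bash
python3 -c "
from h import *
print(sign_off())"
```

```text
the job is handed in; nothing more can be done
None
```

The job is handed in at about 24 s: the spanner lies flat in the tool tray, the right gate was pulled to its stop and is shut again, and the long sleeve is seated in the saddle groove within about 1 mm of the middle; no verdict was returned.

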